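Set up the rod station: clear chips, clamp the long bar, load the magazine

TASK

Hold the scraper block and push all the metal chips off the station's bed into its chip tray (not with the fingers), and stand the scraper back on the bench. When the bed is clear, feed the long bar, round end first, into the open collet right up to the depth stop, and then close the collet lever fully. Slide every short rod, round end first, fully home into a magazine tube, and leave the bottle, the bin and the wrench alone.

Things in the scene. Friction and masses are not known exactly. Their poses are not given: they have to be found in the camera images.
- station: Collet station, bolted down. Origin: under the centre of its flat steel bed, 150 (x) by 160 (y) mm, top 34 mm above the bench; the chip tray adjoins the bed's +x edge. The yellow collet head, 100 mm wide in x, 110 mm high, stands at the bed's +y edge from y = 80 to 190 mm; its bore runs level along y and a bar is fed towards +y.
- tray (a point): Centre of the chip tray's floor, 12 mm above the bench. Axes as the station. Inside 100 (x) by 170 (y) mm, open at the top; its -x side is the bed's edge, 22 mm higher; side walls 42 mm and far wall 50 mm above the bench.
- stop (a point): Centre of the depth stop at the bottom of the collet's round bore, on the bore axis, 70 mm above the bench. Axes as the station. The open mouth, 26 mm wide with a 3 mm chamfer and facing -y, is 90 mm from here towards -y.
- lever (a joint): Collet lever on top of the head, turning on a vertical axis: 0 = fully open (arm points to the station's -x), 1.1 rad = fully closed, against its stop; it closes clockwise seen from above (the knob moves from -x round to +y). Stiff: stays where it is left, about 2.5 N at the knob moves it.
- lever_knob (a point): Point on the axis of the lever's upright round black knob (22 mm wide, 48 mm tall, this point 28 mm above its foot and 20 mm below its top), 90 mm from the lever's axis, 150 mm above the bench.
- lever_hinge (a point): Point on the lever's vertical axis, at the top of the collet head.
- magazine: Magazine for waiting rods: a fixed block 200 (x) by 90 (y) mm, 80 mm high, with three horizontal tubes along y, side by side. Origin: centre of its underside. Mouths on its +y face; rods go in towards -y.
- longbar: The long bar, plain metal, 180 mm in all: round shank 24 mm in diameter, 130 mm long, then a flat tang 50 mm long, 36 mm wide, 24 mm thick. Lies flat on the bench. Origin: on its axis at mid-length; x points along it to the shank's tip (tip at x = +90 mm, tang from -40 mm to the tail at -90 mm); y is across the tang. 0.24 to 0.39 kg.
- scraper: Scraper block: rubber foot 60 (x) by 140 (y) mm, 18 mm high, and on it an upright wooden grip 24 mm thick (x), 100 mm long (y), reaching from 18 to 66 mm above the underside. Origin: centre of the underside. Stands on the bench on the robot's side (-x) of the station's bed. 0.22 kg.
- oil: Bystander: white oil bottle, 60 mm wide, 150 mm tall, upright; origin at its foot. Leave alone.
- bin: Bystander: yellow parts bin 140 x 100 x 70 mm; origin under its centre. Leave alone.
- wrench: Bystander: wrench lying on the bench. Leave alone.
- tube1 (a point): Centre of the mouth of one magazine tube (on its axis, 55 mm above the bench, 64 mm from the next tube). Round bore 20 mm wide with a 3 mm chamfer, 90 mm deep. Axes as the magazine: the rod goes in along -y.
- tube2 (a point): Centre of the mouth of one magazine tube (on its axis, 55 mm above the bench, 64 mm from the next tube). Round bore 20 mm wide with a 3 mm chamfer, 90 mm deep. Axes as the magazine: the rod goes in along -y.
- tube3 (a point): Centre of the mouth of one magazine tube (on its axis, 55 mm above the bench, 64 mm from the next tube). Round bore 20 mm wide with a 3 mm chamfer, 90 mm deep. Axes as the magazine: the rod goes in along -y.
- rod1: A short rod, plain metal, 130 mm in all: round shank 18 mm in diameter, 80 mm long, then a flat tang 50 mm long, 30 mm wide, 18 mm thick, whose shoulder stops against a tube's mouth. Lies flat on the bench. Origin: on its axis at mid-length; x axis points along it to the shank's tip (tip at x = +65 mm, shoulder at x = -15 mm, tail at -65 mm); y is across the tang. 0.15 kg. May be absent.
- rod2: A short rod, plain metal, 130 mm in all: round shank 18 mm in diameter, 80 mm long, then a flat tang 50 mm long, 30 mm wide, 18 mm thick, whose shoulder stops against a tube's mouth. Lies flat on the bench. Origin: on its axis at mid-length; x axis points along it to the shank's tip (tip at x = +65 mm, shoulder at x = -15 mm, tail at -65 mm); y is across the tang. 0.15 kg. May be absent.
- rod3: A short rod, plain metal, 130 mm in all: round shank 18 mm in diameter, 80 mm long, then a flat tang 50 mm long, 30 mm wide, 18 mm thick, whose shoulder stops against a tube's mouth. Lies flat on the bench. Origin: on its axis at mid-length; x axis points along it to the shank's tip (tip at x = +65 mm, shoulder at x = -15 mm, tail at -65 mm); y is across the tang. 0.15 kg. May be absent.
- chip1: Metal chip: a parted-off disc 24 mm in diameter, 10 mm thick, lying on the bed; origin: centre of its underside as built. May be absent.
- chip2: Metal chip: a parted-off disc 24 mm in diameter, 10 mm thick, lying on the bed; origin: centre of its underside as built. May be absent.
- chip3: Metal chip: a parted-off disc 24 mm in diameter, 10 mm thick, lying on the bed; origin: centre of its underside as built. May be absent.
- chip4: Metal chip: a parted-off disc 24 mm in diameter, 10 mm thick, lying on the bed; origin: centre of its underside as built. May be absent.
- chip5: Metal chip: a parted-off disc 24 mm in diameter, 10 mm thick, lying on the bed; origin: centre of its underside as built. May be absent.
- chip6: Metal chip: a parted-off disc 24 mm in diameter, 10 mm thick, lying on the bed; origin: centre of its underside as built. May be absent.
Not all that is in view belongs to the job. Leave any orange or yellow look-alike of the longbar alone.

How it is judged:
By the outcome, as a careful person would: the job done as asked, in the order asked, and still so for the second after the job is handed in, with the robot touching nothing.
Of chip1, chip2, chip3, chip4, chip5, chip6 only 3 to 6 are there at a start; the rules pass over those that are not, and their reading is None.
Of rod1, rod2, rod3 only 2 to 3 are there at a start; the rules pass over those that are not, and their reading is None.
At some moment in a run one of scraper, rod1, rod2, rod3 may be knocked a few centimetres aside while the robot is not near it.
It also fails if it takes over 210 s, if anything falls off the work surface, if the arm or the gripper's body presses on something with over 40 N, if the wrist force passes 120 N, or if a joint passes its speed limit or range.

ROBOT

A 6-joint arm with a two-finger parallel gripper is mounted at the origin on the work surface. World frame = base frame: x ahead of the robot, y to its left, z up, the work surface at z = 0. Lengths are in m, angles in degrees, forces in N, time in s.
With the tool pointing down it reaches from about 0.25 to 0.725 m from the base axis. Payload 9.7 kg.
Tool frame: the origin (TCP) lies at the very end of the fingers, on their centre line; the grasp point (between the pads) lies manip.grasp_offset behind it (manip.grasp_offset is the distance from the TCP to the grasp point, in m); z points along the fingers, y is the direction in which the jaws open and shut (so a half turn about z gives the same grasp; the last joint's range is limited). The gripper opens to 85 mm and grips with 20 to 120 N. Pads are 22 mm wide; open, the fingers measure 114 mm over their backs; the gripper's body (76 mm by 85 mm) begins 54 mm behind the grasp point. The pads swing forward as they close: fully open they stand 13 mm farther back than shut.
Start: joints at [63.77, 4.979, 10.078, 95.1, 0, 90], TCP at [0.243, 0.493, 0.231] pointing down, gripper open.
Joint ranges: [-179.16, 179.16], [-48.56, 103.87], [-65.8, 70.77], [-126.05, 130.52], [-82.76, 87.17], [-180, 180]. Speed limits (degrees/s): [127.2, 127.2, 147.25, 180, 180, 180].

INTERFACE

Orientations are given as a 3x3 rotation matrix whose columns are the frame's x, y, z axes.
In Python, from rig import manip gives the robot as it stands.
- The arm moves only by the tool servo_tool, never from a script. Its argument "motion" is a list of rows, each an object with "dp": the shift along the tool's x, y, z in m, a list of three; "spin": the turn about the tool's z in degrees; "grip": the opening in per cent of the stroke, from 0 (shut) to 100 (fully open). A call has 1 to 20 rows; each row is the pose to reach, as a shift and turn from the pose commanded when the call began, along the tool's axes at that moment; what a row does not reach only later rows make up. A row lasts 1/8 s, in which the tool goes at most 62.5 mm and 10.7 degrees, less where a joint would pass 70% of its speed; a pose out of reach is approached as far as the arm can. A call with a gripper value outside its range is refused whole. The fingers move at their own pace and stop on an object; the grip force is fixed at half the most. Time passes only in rows, so rows that repeat a pose let the fingers close. It gives the time, the measured TCP pose, the force and the opening at its end, in the units of the state.
- manip.sense(): the state, without advancing time (a new reading comes with each control period).
- manip.snapshot(name): name is "side" or "top"; returns (picture, depth): 480x640x3 uint8, blue, green, red; 480x640 float32, m along the optical axis (not along the pixel's ray), 0 where there is no reading.
- manip.get_calibration(name): a dict with "camera_matrix" (3x3 intrinsics, pixels), "D" ([k1, k2, p1, p2, k3] as OpenCV has them; the pictures are not rectified), "R" (3x3) and "t" (3): a world point X has camera coordinates R X + t. Camera axes: x right, y down, z forward; pixel columns grow to the right and rows downward; lengths in m; the calibration is good to about 2 mm. A picture is of the moment at which its call begins. get_calibration takes no time and is no camera call.
- manip.sign_off(): hands the job in, once; it reports no verdict.
Trained networks look in the newest picture that a camera, given by its name, has taken for a name from the list of things; names that differ only in an ending like _2 or _b are one class to them, and where a whole thing is asked for, a point or a joint stands for the part that bears it (a point fixed in the world has none). Each returns a list of dicts, best first, with "confidence" (0 to 1); they miss things now and then, are a little off and sometimes report something else, mostly with a low value. They report only what shows in the picture. A call takes as long as a camera call. They do not tell look-alikes from the thing itself.
- manip.search_frame(camera, query): "xyz" ([x, y, z] in m, in world coordinates, good to about 4 mm: the middle of the surface that is visible of it).
The state is a dict: "time": time; "joint_pos": joint angles; "qd": joint speeds; "tau": joint torques, N m; "tcp_pos": TCP position; "ee_rot": TCP orientation; "force": force on the tool from outside, world axes, zero at the start; "wrist_torque": the same for the moment, N m; "finger_gap": finger opening in m.
Only numpy, scipy, OpenCV 4.12 (cv2) and the standard library are available. Lean on these libraries where they do the work, as an engineer would, in place of code of your own. Each camera call takes 0.05 s, during which the arm holds its last target. There are 200 camera calls.

## Working session

There is one attempt and no reset: what is moved stays moved. The work goes in short steps, Python scripts to look and compute and a tool call to move; the robot and the scene stay as the last step left them, time stands still between calls to the robot, and variables do not carry over. Pictures are saved under pics/ and viewed, about 12 in all and at most 16, crops included, and the job is handed in when it is done.

Besides the shell and the picture viewer there is one more tool, called after "Emit:" in YAML: its name, and indented under it one key for each argument. servo_tool: Moves the arm, as the interface text tells. Its arguments: {"type":"object","properties":{"motion":{"type":"array","items":{"type":"object","properties":{"dp":{"type":"array","items":{"type":"number"}},"spin":{"type":"number"},"grip":{"type":"number"}}}}},"required":["motion"]}

```bash
mkdir -p pics; ls; cat > h.py <<'E'
import numpy as np,cv2
from rig import manip
def cal(n):
    c=manip.get_calibration(n); return [np.array(c[k],float) for k in("camera_matrix","D","R","t")]
def cloud(n,d):
    K,D,R,t=cal(n); v,u=np.mgrid[:480,:640]
    p=cv2.undistortPoints(np.stack([u,v],-1).reshape(-1,1,2).astype(np.float32),K,D).reshape(480,640,2)
    P=np.dstack([p[...,0]*d,p[...,1]*d,d]); X=(P-t.ravel())@R; X[d<=0]=np.nan; return X
def proj(n,X):
    K,D,R,t=cal(n); return cv2.projectPoints(np.array(X,float).reshape(-1,3),cv2.Rodrigues(R)[0],t,K,D)[0].reshape(-1,2)
def shot(n,f=None):
    im,d=manip.snapshot(n); 
    if f: cv2.imwrite('pics/'+f,im); np.save('pics/'+f+'.npy',d)
    return im,cloud(n,d)
E
python3 - <<'E'
from h import *
s=manip.sense(); print(manip.grasp_offset,s['time'],s['tcp_pos'],np.round(s['ee_rot'],3),s['finger_gap'],s['force'])
for n in('top','side'):
    shot(n,n+'0.png')
    K,D,R,t=cal(n); print(n,K[0,0],-R.T@t,R[2])
    for q in['station','magazine','longbar','scraper','rod1','chip1','lever_knob','oil','bin','wrench']:
        r=manip.search_frame(n,q)
        for e in r: print(q,np.round(e['xyz'],3),round(e['confidence'],2),np.round(proj(n,e['xyz'])[0]))
E
```

```text
pics
0.0187 0.0 [0.24298951 0.49314525 0.23056593] [[-0.897  0.442 -0.001]
 [ 0.442  0.897 -0.001]
 [-0.    -0.001 -1.   ]] 0.08558159799185412 [ 0.81315006  0.60820782 -0.35519159]
top 449.47964637817546 [ 4.60552108e-01 -6.22938985e-04  1.11024040e+00] [ 0.03915066  0.00736044 -0.99920621]
station [0.582 0.278 0.044] 0.73 [215. 199.]
station [0.586 0.26  0.035] 0.56 [223. 198.]
magazine [ 0.517 -0.406  0.082] 0.61 [510. 223.]
longbar [ 0.463 -0.034  0.026] 0.97 [346. 248.]
longbar [0.256 0.322 0.023] 0.62 [198. 336.]
longbar [ 0.303 -0.166  0.022] 0.6 [402. 315.]
longbar [ 0.763 -0.186  0.005] 0.32 [406. 127.]
scraper [0.414 0.187 0.022] 0.88 [255. 269.]
scraper [0.581 0.26  0.032] 0.39 [223. 200.]
rod1 [ 0.61  -0.001  0.015] 0.88 [332. 188.]
rod1 [ 0.462 -0.194  0.022] 0.78 [412. 248.]
chip1 [0.508 0.281 0.044] 0.52 [214. 230.]
chip1 [0.529 0.18  0.047] 0.48 [256. 221.]
chip1 [0.517 0.221 0.039] 0.48 [239. 226.]
chip1 [0.584 0.276 0.043] 0.41 [216. 198.]
chip1 [ 0.718 -0.33   0.006] 0.23 [465. 144.]
lever_knob [0.516 0.344 0.124] 0.57 [175. 225.]
lever_knob [0.413 0.187 0.019] 0.4
[... 487 characters left out ...]
02 -0.184  0.018] 0.63 [241. 351.]
longbar [ 0.507 -0.436  0.08 ] 0.2 [394. 419.]
scraper [0.406 0.16  0.02 ] 0.64 [255. 231.]
scraper [0.581 0.272 0.042] 0.27 [309. 187.]
rod1 [ 0.462 -0.205  0.02 ] 0.64 [322. 338.]
rod1 [ 0.607 -0.006  0.016] 0.59 [354. 259.]
chip1 [0.522 0.218 0.046] 0.64 [293. 201.]
chip1 [0.513 0.275 0.043] 0.39 [284. 191.]
chip1 [0.573 0.182 0.043] 0.38 [316. 206.]
chip1 [0.53  0.178 0.043] 0.37 [300. 210.]
lever_knob [0.492 0.345 0.122] 0.72 [269. 154.]
oil [ 0.728 -0.048  0.079] 0.86 [411. 239.]
oil [0.576 0.253 0.034] 0.59 [309. 194.]
bin [ 0.757 -0.174  0.029] 0.9 [446. 290.]
wrench [ 0.717 -0.336  0.008] 0.66 [467. 361.]
wrench [0.58  0.252 0.034] 0.57 [310. 193.]
```

```bash
python3 - <<'E'
import cv2
im=cv2.imread('pics/top0.png'); cv2.imwrite('pics/top0c.png',cv2.resize(im[90:380,110:560],None,fx=1.77,fy=1.77,interpolation=cv2.INTER_CUBIC))
E
```

```text
(no output)
```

View pics/top0c.png

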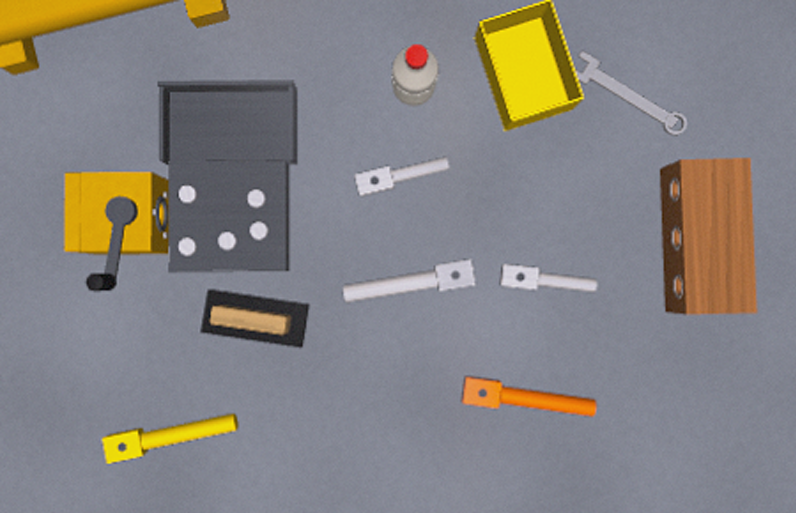

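View pics/side0.png

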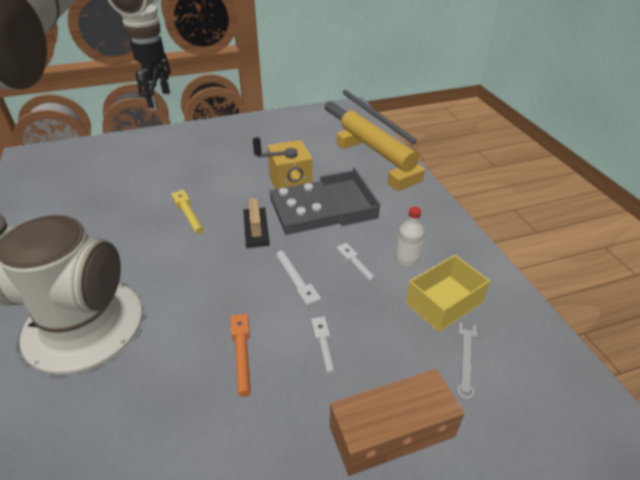

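The top crop shows the grey metal long bar at full-image px (346,248), tip to +y. The yellow (198,336) and orange (402,315) bars are coloured look-alikes, so I'll leave them. There are two grey rods, at (332,188) and (412,248), five chips on the bed, and the scraper at (255,269). Next I'll measure exact poses from depth.

```bash
cat >> h.py <<'E'
def rect(X,lo,hi,box,mask=None,k=3):
    x0,x1,y0,y1=box
    m=(X[...,2]>lo)&(X[...,2]<hi)&(X[...,0]>x0)&(X[...,0]<x1)&(X[...,1]>y0)&(X[...,1]<y1)
    if mask is not None: m&=mask
    m=cv2.morphologyEx(m.astype(np.uint8),cv2.MORPH_OPEN,np.ones((k,k)))
    n,l,s,c=cv2.connectedComponentsWithStats(m)
    if n<2: return None
    i=1+np.argmax(s[1:,4]); P=X[l==i]
    (cx,cy),(w,h),a=cv2.minAreaRect((P[:,:2]*1000).astype(np.float32))
    if w<h: w,h,a=h,w,a+90
    return np.round([cx,cy,w,h,(a+90)%180-90,np.median(P[:,2])*1000,len(P)],1),P
def bar(X,box,lo=.006,hi=.04):
    """axis from rect; returns center, angle of tip (deg)"""
    r=rect(X,lo,hi,box,k=2)
    if r is None: return None
    r,P=r; P=P[:,:2]*1000
    a=np.radians(r[4]); d=np.array([np.cos(a),np.sin(a)]); c=r[:2]
    # refine axis by using shank pts
    s=(P-c)@d; n=np.array([-d[1],d[0]]); q=(P-c)@n
    w=[np.ptp(q[s>r[2]/2-45]),np.ptp(q[s<-r[2]/2+45])]
    if w[0]>w[1]: d,n=-d,-n; s=-s; q=-q
    bins=np.arange(s.min()+3,s.max()-3,6); mid=[(b+3,(q[(s>=b)&(s<b+6)].max()+q[(s>=b)&(s<b+6)].min())/2) for b in bins if ((s>=b)&(s<b+6)).sum()>2]
    f=np.polyfit(*zip(*mid),1); a=np.degrees(np.arctan2(d[1],d[0]))+np.degrees(np.arctan(f[0]))
    cc=c+d*(s.max()+s.min())/2+n*f[1]
    return dict(c=np.round(cc,1),ang=round(a,1),len=round(np.ptp(s),1),w=np.round(w,1),z=r[5],n=r[6])
E
python3 - <<'E'
from h import *
im={n:cv2.imread(f'pics/{n}0.png') for n in('top','side')}
C={n:cloud(n,np.load(f'pics/{n}0.png.npy')) for n in im}
for n,X in C.items():
    print(n,'bench z',np.nanmedian(X[300:330,250:300,2]) )
    f=lambda t,*a,**k:print(t,(rect(X,*a,**k) or [None])[0])
    f('bed',.027,.040,(.42,.60,.1,.32)); f('head',.103,.117,(.45,.62,.27,.45)); f('mag',.073,.087,(.4,.65,-.52,-.3))
    f('knob',.155,.18,(.4,.6,.3,.5),k=2); f('scr foot',.010,.026,(.33,.47,.08,.27)); f('scr grip',.055,.075,(.33,.47,.08,.27),k=2)
    f('tray floor',.005,.019,(.58,.75,.12,.35)); f('tray rim',.044,.055,(.58,.75,.12,.35),k=1)
    f('chips',.041,.049,(.45,.62,.13,.31),k=1)
    f('hinge',.118,.15,(.5,.6,.3,.42),k=2)
    print('long',bar(X,(.38,.54,-.16,.1))); print('rodA',bar(X,(.55,.66,-.1,.09))); print('rodB',bar(X,(.4,.52,-.29,-.12)))
hsv=cv2.cvtColor(im['top'],cv2.COLOR_BGR2HSV); X=C['top']
m=((hsv[...,1]<60)&(hsv[...,2]>150)&(X[...,0]>.44)&(X[...,0]<.62)&(X[...,1]>.13)&(X[...,1]<.31)).astype(np.uint8)
n,l,s,c=cv2.connectedComponentsWithStats(m)
for i in range(1,n):
    if s[i,4]>10: print('chip',np.round(np.nanmedian(X[l==i],0)*1000,1),s[i,4])
E
```

```text
top bench z -0.0003234357213984714
bed [ 539.9  225.9  161.   120.5   89.8   33.9 2944. ]
head [ 553.5  358.7  110.1   99.3   89.9  109.9 1865. ]
mag [ 5.191e+02 -4.182e+02  1.991e+02  9.140e+01  9.000e-01  8.010e+01
  3.523e+03]
knob [nan nan  0.  0.  0. nan 98.]
scr foot [414.1 191.5 140.   60.1  81.   17.8 937. ]
scr grip [411.  191.8  99.   27.9  80.7   nan 449. ]
tray floor [ 680.7  228.5  165.9   97.9   89.9   12.  2697. ]
tray rim [731.4 225.3 179.5   8.3 -89.7  49.5 233. ]
chips [512.3 277.   21.6  21.5  89.3  43.9  72. ]
hinge [531.8 346.5  78.8  36.1 -25.2   nan 327. ]Traceback (most recent call last):
  File "<stdin>", line 12, in <module>
  File "h.py", line 36, in bar
    bins=np.arange(s.min()+3,s.max()-3,6); mid=[(b+3,(q[(s>=b)&(s<b+6)].max()+q[(s>=b)&(s<b+6)].min())/2) for b in bins if ((s>=b)&(s<b+6)).sum()>2]
ValueError: arange: cannot compute length
```

```bash
sed -i 's/P=X\[l==i\]/P=X[(l==i)\&np.isfinite(X[...,2])]; P=P[(P[:,2]>lo)\&(P[:,2]<hi)]/' h.py
python3 - <<'E'
from h import *
im={n:cv2.imread(f'pics/{n}0.png') for n in('top','side')}
C={n:cloud(n,np.load(f'pics/{n}0.png.npy')) for n in im}
for n,X in C.items():
    def f(t,*a,**k):
        r=rect(X,*a,**k); print(t,None if r is None else r[0].tolist())
    print(n)
    f('bed',.027,.040,(.42,.62,.1,.32)); f('head',.103,.117,(.45,.62,.27,.45)); f('mag',.073,.087,(.4,.65,-.52,-.3))
    f('knob',.155,.18,(.4,.6,.3,.5),k=2); f('scr foot',.010,.026,(.33,.47,.08,.27)); f('scr grip',.055,.075,(.33,.47,.08,.27),k=2)
    f('hub',.118,.14,(.53,.6,.3,.42),k=2);f('tray rim',.044,.055,(.58,.75,.12,.35),k=1)
    print('long',bar(X,(.38,.54,-.16,.1))); print('rodA',bar(X,(.55,.66,-.1,.09))); print('rodB',bar(X,(.4,.52,-.29,-.12)))
hsv=cv2.cvtColor(im['top'],cv2.COLOR_BGR2HSV); X=C['top']
m=((hsv[...,1]<60)&(hsv[...,2]>150)&(X[...,0]>.44)&(X[...,0]<.62)&(X[...,1]>.13)&(X[...,1]<.31)).astype(np.uint8)
n,l,s,c=cv2.connectedComponentsWithStats(m)
for i in range(1,n):
    if s[i,4]>10: print('chip',np.round(np.nanmedian(X[l==i],0)*1000,1),s[i,4])
E
```

```text
top
bed [549.9, 225.8, 161.0, 140.3, 89.8, 33.9, 3526.0]
head [553.5, 358.7, 110.1, 99.3, 89.9, 109.9, 1865.0]
mag [519.1, -418.2, 199.1, 91.4, 0.9, 80.1, 3523.0]
knob [463.9, 351.5, 17.3, 17.0, -87.5, 169.1, 81.0]
scr foot [414.1, 191.5, 140.0, 60.1, 81.0, 17.8, 937.0]
scr grip [413.0, 190.1, 96.5, 22.6, 81.2, 65.6, 401.0]
hub [548.0, 337.6, 40.0, 32.4, 3.0, 123.9, 215.0]
tray rim [731.4, 225.3, 179.5, 8.3, -89.7, 49.5, 233.0]
long {'c': array([459.7, -20.7]), 'ang': np.float64(99.3), 'len': np.float64(177.5), 'w': array([32.6, 22.9]), 'z': np.float64(22.8), 'n': np.float64(734.0)}
rodA {'c': array([610.3, -14.2]), 'ang': np.float64(-76.2), 'len': np.float64(127.6), 'w': array([14.7, 26.9]), 'z': np.float64(16.9), 'n': np.float64(417.0)}
rodB {'c': array([ 462.6, -212.8]), 'ang': np.float64(-96.6), 'len': np.float64(127.8), 'w': array([27.5, 15.2]), 'z': np.float64(17.2), 'n': np.float64(437.0)}
side
bed [548.1, 225.7, 170.2, 143.7, 90.0, 32.8, 1892.0]
head [551.6, 359.0, 116.2, 100.5, -89.5, 108.6, 641.0]
mag [519.2, -417.4, 201.1, 92.5, 1.1, 80.0, 6504.0]
knob [463.2, 348.5, 18.1,
[... 160 characters left out ...]
6, 30.8, 28.0, 122.2, 76.0]
tray rim [729.7, 223.9, 178.7, 8.6, 89.8, 47.8, 119.0]
long {'c': array([459.3, -24.2]), 'ang': np.float64(99.3), 'len': np.float64(177.0), 'w': array([37.7, 22.8]), 'z': np.float64(21.1), 'n': np.float64(765.0)}
rodA {'c': array([609.9, -17. ]), 'ang': np.float64(-76.8), 'len': np.float64(126.1), 'w': array([18.6, 31.8]), 'z': np.float64(15.3), 'n': np.float64(412.0)}
rodB {'c': array([ 462.9, -215.7]), 'ang': np.float64(-96.5), 'len': np.float64(126.8), 'w': array([29.7, 18.1]), 'z': np.float64(16.5), 'n': np.float64(576.0)}
chip [582.4 277.9  43.5] 74
chip [575.2 185.   43.4] 78
chip [531.9 181.7  43.8] 79
chip [517.9 223.7  43.8] 81
chip [511.1 277.5  43.8] 76
```

Emit:
servo_tool:
  motion:
    - {"dp": [-0.286, -0.197, 0.06], "spin": 72.8, "grip": 60}
    - {"dp": [-0.286, -0.197, 0.06], "spin": 72.8, "grip": 60}
    - {"dp": [-0.286, -0.197, 0.06], "spin": 72.8, "grip": 60}
    - {"dp": [-0.286, -0.197, 0.06], "spin": 72.8, "grip": 60}
    - {"dp": [-0.286, -0.197, 0.06], "spin": 72.8, "grip": 60}
    - {"dp": [-0.286, -0.197, 0.06], "spin": 72.8, "grip": 60}
    - {"dp": [-0.286, -0.197, 0.06], "spin": 72.8, "grip": 60}
    - {"dp": [-0.286, -0.197, 0.12], "spin": 72.8, "grip": 60}
    - {"dp": [-0.286, -0.197, 0.12], "spin": 72.8, "grip": 60}
    - {"dp": [-0.286, -0.197, 0.12], "spin": 72.8, "grip": 60}

```text
time: 2.35
tcp_pos: [0.4131, 0.1906, 0.1132]
ee_rot: [[0.157, 0.988, 0.001], [0.988, -0.157, 0.001], [0.001, 0.001, -1.0]]
force: [0.2, 0.5, 0.2]
finger_gap: 0.0514
```

Emit:
servo_tool:
  motion:
    - {"dp": [0, 0, 0.04], "grip": 60}
    - {"dp": [0, 0, 0.07], "grip": 60}
    - {"dp": [0, 0, 0.083], "grip": 60}
    - {"dp": [0, 0, 0.083], "grip": 0}
    - {"dp": [0, 0, 0.083], "grip": 0}
    - {"dp": [0, 0, 0.083], "grip": 0}
    - {"dp": [0, 0, 0.083], "grip": 0}
    - {"dp": [0, 0, 0.083], "grip": 0}

```text
$.motion[0]: bad value
```

```bash
python3 - <<'E'
from h import *
im,X=shot('side','s1.png')
print(rect(X,.010,.026,(.33,.47,.08,.27))[0].tolist())
cv2.imwrite('pics/s1c.png',cv2.resize(im[100:300,170:440],None,fx=2.5,fy=2.5))
E
```

```text
[411.9, 189.2, 144.2, 59.7, 81.1, 16.8, 596.0]
```

View pics/s1c.png

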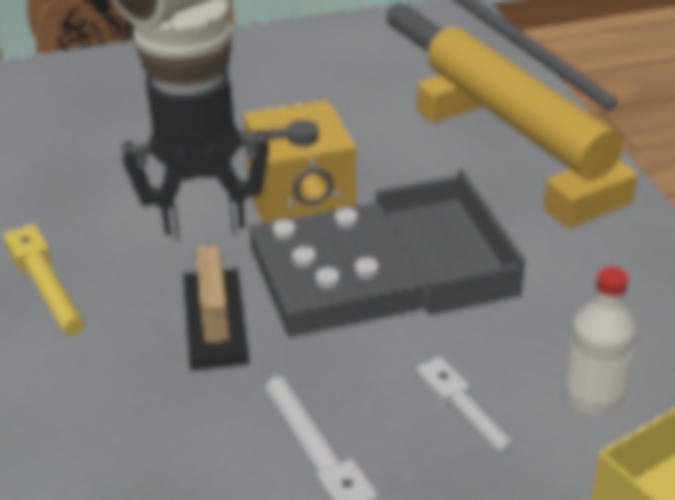

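The view shows the gripper above the scraper grip (crop px 210,290), with the scraper unmoved. The call was refused because the spin field was missing, so I'm repeating it.

Emit:
servo_tool:
  motion:
    - {"dp": [0, 0, 0.04], "spin": 0, "grip": 60}
    - {"dp": [0, 0, 0.07], "spin": 0, "grip": 60}
    - {"dp": [0, 0, 0.083], "spin": 0, "grip": 60}
    - {"dp": [0, 0, 0.083], "spin": 0, "grip": 0}
    - {"dp": [0, 0, 0.083], "spin": 0, "grip": 0}
    - {"dp": [0, 0, 0.083], "spin": 0, "grip": 0}
    - {"dp": [0, 0, 0.083], "spin": 0, "grip": 0}
    - {"dp": [0, 0, 0.083], "spin": 0, "grip": 0}
    - {"dp": [0, 0, 0.083], "spin": 0, "grip": 0}

```text
time: 3.52
tcp_pos: [0.4135, 0.1907, 0.03]
ee_rot: [[0.157, 0.988, 0.002], [0.988, -0.157, 0.001], [0.002, 0.002, -1.0]]
force: [-1.3, 0.1, 6.2]
finger_gap: 0.0233
```

Emit:
servo_tool:
  motion:
    - {"dp": [0, 0, -0.03], "spin": 0, "grip": 0}
    - {"dp": [0, 0, -0.06], "spin": 0, "grip": 0}
    - {"dp": [0.045, 0.038, -0.06], "spin": -9, "grip": 0}
    - {"dp": [0.045, 0.038, -0.06], "spin": -9, "grip": 0}
    - {"dp": [0.045, 0.038, -0.06], "spin": -9, "grip": 0}
    - {"dp": [0.045, 0.038, -0.045], "spin": -9, "grip": 0}
    - {"dp": [0.045, 0.038, -0.038], "spin": -9, "grip": 0}
    - {"dp": [0.045, 0.038, -0.0355], "spin": -9, "grip": 0}
    - {"dp": [0.045, 0.038, -0.0355], "spin": -9, "grip": 0}

```text
time: 4.65
tcp_pos: [0.4568, 0.2284, 0.0641]
ee_rot: [[0.001, 1.0, 0.0], [1.0, -0.001, 0.0], [0.0, 0.0, -1.0]]
force: [-1.9, -1.0, 2.0]
finger_gap: 0.0232
```

```bash
python3 - <<'E'
from h import *
im,X=shot('side','s2.png')
for hi in [(.045,.061),(.09,.115)]:
    r=rect(X,*hi,(.40,.53,.13,.30)); print(r and r[0].tolist())
cv2.imwrite('pics/s2c.png',cv2.resize(im[120:270,220:420],None,fx=3.5,fy=3.5))
E
```

```text
[455.6, 226.4, 143.1, 60.6, -89.9, 50.5, 426.0]
[455.5, 217.6, 81.7, 48.6, -68.3, 98.9, 283.0]
```

View pics/s2c.png

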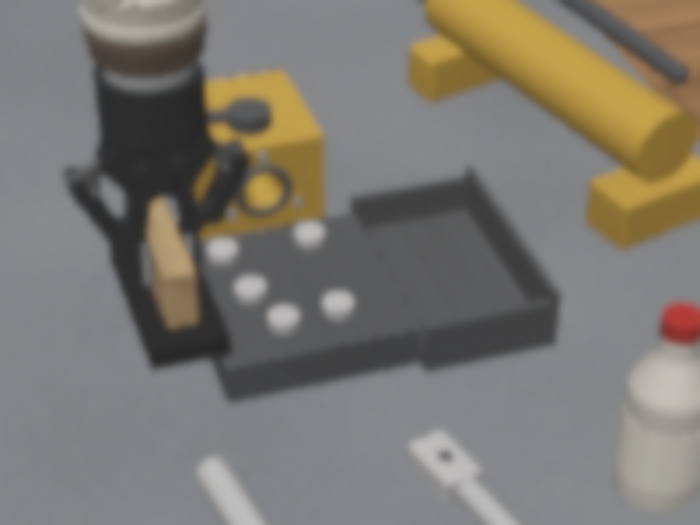

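Emit:
servo_tool:
  motion:
    - {"dp": [0, 0.012, -0.0005], "spin": 0, "grip": 0}
    - {"dp": [0, 0.024, -0.0005], "spin": 0, "grip": 0}
    - {"dp": [0, 0.036, -0.0005], "spin": 0, "grip": 0}
    - {"dp": [0, 0.048, -0.0005], "spin": 0, "grip": 0}
    - {"dp": [0, 0.06, -0.0005], "spin": 0, "grip": 0}
    - {"dp": [0, 0.072, -0.0005], "spin": 0, "grip": 0}
    - {"dp": [0, 0.084, -0.0005], "spin": 0, "grip": 0}
    - {"dp": [0, 0.096, -0.0005], "spin": 0, "grip": 0}
    - {"dp": [0, 0.108, -0.0005], "spin": 0, "grip": 0}
    - {"dp": [0, 0.118, -0.0005], "spin": 0, "grip": 0}
    - {"dp": [0, 0.128, -0.0005], "spin": 0, "grip": 0}
    - {"dp": [0, 0.138, -0.0005], "spin": 0, "grip": 0}
    - {"dp": [0, 0.146, -0.0005], "spin": 0, "grip": 0}
    - {"dp": [0, 0.154, -0.0005], "spin": 0, "grip": 0}
    - {"dp": [0, 0.16, -0.0005], "spin": 0, "grip": 0}
    - {"dp": [0, 0.165, -0.0005], "spin": 0, "grip": 0}
    - {"dp": [0, 0.165, -0.0005], "spin": 0, "grip": 0}

```text
time: 6.82
tcp_pos: [0.6235, 0.2289, 0.0662]
ee_rot: [[0.001, 1.0, 0.003], [1.0, -0.001, 0.001], [0.001, 0.003, -1.0]]
force: [-1.6, -0.1, 8.7]
finger_gap: 0.0235
```

```bash
python3 - <<'E'
from h import *
im,X=shot('side','s3.png')
cv2.imwrite('pics/s3c.png',cv2.resize(im[120:270,220:420],None,fx=3.5,fy=3.5))
E
```

```text
(no output)
```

View pics/s3c.png

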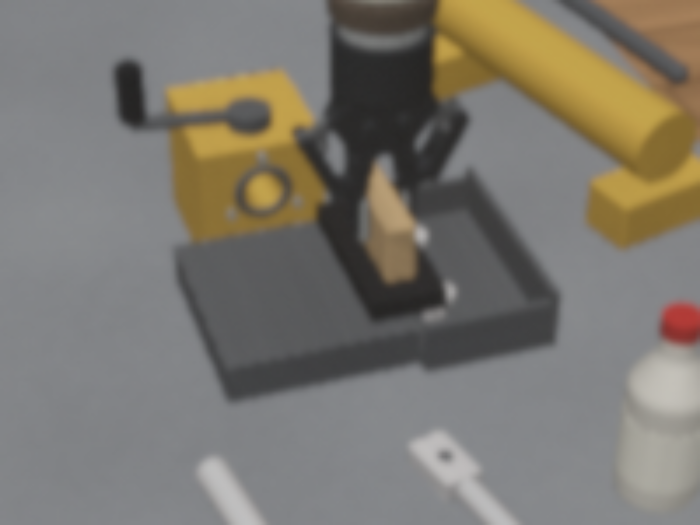

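The bed behind the scraper is empty, with chips showing at the scraper's front edge (crop px 432,315 and 450,292). I'll push a bit further, then lift, pull back and check from the top.

Emit:
servo_tool:
  motion:
    - {"dp": [0, 0.008, -0.001], "spin": 0, "grip": 0}
    - {"dp": [0, 0.016, -0.001], "spin": 0, "grip": 0}
    - {"dp": [0, 0.016, -0.001], "spin": 0, "grip": 0}
    - {"dp": [0, 0.0, -0.03], "spin": 0, "grip": 0}
    - {"dp": [0, -0.06, -0.04], "spin": 0, "grip": 0}
    - {"dp": [0, -0.12, -0.04], "spin": 0, "grip": 0}
    - {"dp": [-0.02, -0.18, -0.04], "spin": 0, "grip": 0}
    - {"dp": [-0.038, -0.21, -0.03], "spin": 0, "grip": 0}
    - {"dp": [-0.038, -0.21, -0.02], "spin": 0, "grip": 0}
    - {"dp": [-0.038, -0.21, -0.02], "spin": 0, "grip": 0}

```text
time: 8.12
tcp_pos: [0.412, 0.1907, 0.0836]
ee_rot: [[0.001, 1.0, -0.001], [1.0, -0.001, -0.0], [-0.0, -0.001, -1.0]]
force: [0.1, 0.7, -2.4]
finger_gap: 0.0229
```

```bash
python3 - <<'E'
from h import *
im,X=shot('top','t4.png')
cv2.imwrite('pics/t4c.png',cv2.resize(im[130:300,140:420],None,fx=2.8,fy=2.8))
hsv=cv2.cvtColor(im,cv2.COLOR_BGR2HSV)
m=((hsv[...,1]<60)&(hsv[...,2]>150)&(X[...,0]>.44)&(X[...,0]<.75)&(X[...,1]>.11)&(X[...,1]<.33)).astype(np.uint8)
n,l,s,c=cv2.connectedComponentsWithStats(m)
for i in range(1,n):
    if s[i,4]>10: print('chip',np.round(np.nanmedian(X[l==i],0)*1000,1),s[i,4])
E
```

```text
chip [659.3 276.8  24.4] 130
chip [662.9 200.6  22.7] 214
chip [448.7 174.1 553.2] 665
```

View pics/t4c.png

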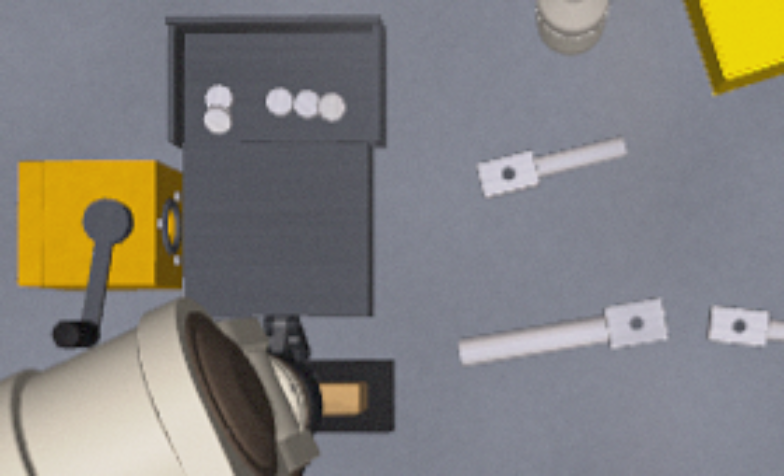

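The top view shows the bed clear with all five chips in the tray (crop px 218,97; 217,120; 280,101; 307,103; 332,106). Next I set the scraper down and go over the long bar.

Emit:
servo_tool:
  motion:
    - {"dp": [0, 0, 0.03], "spin": 0, "grip": 0}
    - {"dp": [0, 0, 0.047], "spin": 0, "grip": 0}
    - {"dp": [0, 0, 0.0525], "spin": 0, "grip": 0}
    - {"dp": [0, 0, 0.0525], "spin": 0, "grip": 0}
    - {"dp": [0, 0, 0.0525], "spin": 0, "grip": 60}
    - {"dp": [0, 0, 0.0525], "spin": 0, "grip": 60}
    - {"dp": [0, 0, 0.0525], "spin": 0, "grip": 60}
    - {"dp": [0, 0, 0.0], "spin": 0, "grip": 60}
    - {"dp": [0, 0, -0.04], "spin": 0, "grip": 60}
    - {"dp": [-0.265, 0.056, -0.04], "spin": -9.3, "grip": 60}
    - {"dp": [-0.265, 0.056, -0.04], "spin": -9.3, "grip": 60}
    - {"dp": [-0.265, 0.056, -0.04], "spin": -9.3, "grip": 60}
    - {"dp": [-0.265, 0.056, -0.04], "spin": -9.3, "grip": 60}
    - {"dp": [-0.265, 0.056, -0.04], "spin": -9.3, "grip": 60}
    - {"dp": [-0.265, 0.056, -0.04], "spin": -9.3, "grip": 60}
    - {"dp": [-0.265, 0.056, -0.04], "spin": -9.3, "grip": 60}

```text
time: 10.18
tcp_pos: [0.4679, -0.0738, 0.1244]
ee_rot: [[-0.161, 0.987, 0.0], [0.987, 0.161, 0.0], [0.0, 0.0, -1.0]]
force: [0.5, -0.7, -1.0]
finger_gap: 0.0513
```

```bash
python3 - <<'E'
from h import *
im,X=shot('top','t5.png')
print(rect(X,.010,.026,(.33,.47,.08,.27))[0].tolist())
i2,Y=shot('side','s5.png')
print('long',bar(Y,(.38,.54,-.16,.1)))
print(rect(Y,.010,.026,(.33,.47,.08,.27))[0].tolist(),rect(Y,.055,.075,(.33,.47,.08,.27),k=2)[0].tolist())
a=cv2.resize(i2[190:340,230:380],None,fx=2.66,fy=2.66);b=cv2.resize(im[180:330,220:370],None,fx=2.66,fy=2.66)
cv2.imwrite('pics/s5c.png',np.hstack([b,a]))
E
```

```text
[413.6, 191.3, 139.1, 59.1, -89.3, 17.8, 924.0]
long {'c': array([458.9, -24. ]), 'ang': np.float64(100.1), 'len': np.float64(178.9), 'w': array([36.6, 21.7]), 'z': np.float64(21.3), 'n': np.float64(753.0)}
[411.2, 190.9, 145.9, 60.7, -89.9, 16.7, 549.0] [411.5, 186.2, 94.9, 23.9, -90.0, 64.5, 238.0]
```

View pics/s5c.png

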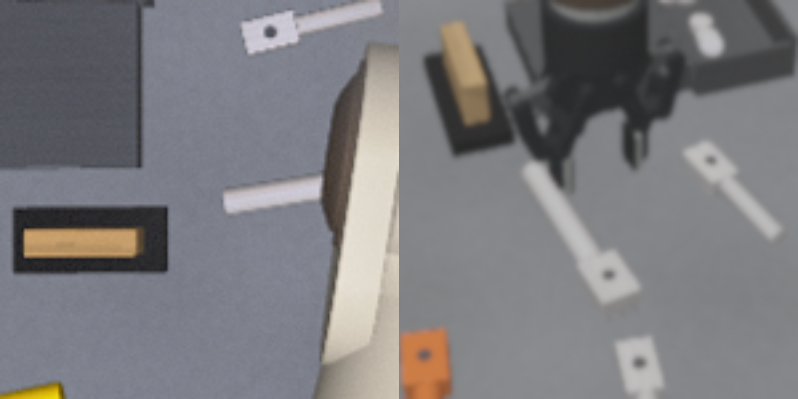

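The scraper stands upright (left pane 90,240). The grey long bar is unmoved, with its tang under the gripper. I'm descending to grip it.

Emit:
servo_tool:
  motion:
    - {"dp": [0, 0, 0.05], "spin": 0, "grip": 60}
    - {"dp": [0, 0, 0.09], "spin": 0, "grip": 60}
    - {"dp": [0, 0, 0.11], "spin": 0, "grip": 60}
    - {"dp": [0, 0, 0.12], "spin": 0, "grip": 60}
    - {"dp": [0, 0, 0.12], "spin": 0, "grip": 60}
    - {"dp": [0, 0, 0.12], "spin": 0, "grip": 0}
    - {"dp": [0, 0, 0.12], "spin": 0, "grip": 0}
    - {"dp": [0, 0, 0.12], "spin": 0, "grip": 0}
    - {"dp": [0, 0, 0.12], "spin": 0, "grip": 0}
    - {"dp": [0, 0, 0.12], "spin": 0, "grip": 0}

```text
time: 11.52
tcp_pos: [0.4689, -0.0742, 0.0057]
ee_rot: [[-0.161, 0.987, 0.002], [0.987, 0.161, 0.0], [-0.0, 0.002, -1.0]]
force: [-0.2, 1.6, 7.2]
finger_gap: 0.0347
```

Emit:
servo_tool:
  motion:
    - {"dp": [0, 0, -0.04], "spin": 0, "grip": 0}
    - {"dp": [0, 0, -0.085], "spin": 0, "grip": 0}
    - {"dp": [0.05, 0.03, -0.085], "spin": 2.3, "grip": 0}
    - {"dp": [0.1, 0.06, -0.085], "spin": 4.6, "grip": 0}
    - {"dp": [0.15, 0.09, -0.085], "spin": 7, "grip": 0}
    - {"dp": [0.19, 0.11, -0.085], "spin": 9.3, "grip": 0}
    - {"dp": [0.2, 0.118, -0.08], "spin": 9.3, "grip": 0}
    - {"dp": [0.2, 0.118, -0.07], "spin": 9.3, "grip": 0}
    - {"dp": [0.2, 0.118, -0.06], "spin": 9.3, "grip": 0}
    - {"dp": [0.2, 0.118, -0.06], "spin": 9.3, "grip": 0}
    - {"dp": [0.2, 0.118, -0.06], "spin": 9.3, "grip": 0}

```text
time: 12.9
tcp_pos: [0.5522, 0.1413, 0.0646]
ee_rot: [[0.002, 1.0, 0.0], [1.0, -0.002, -0.0], [-0.0, 0.0, -1.0]]
force: [0.8, -0.3, -3.3]
finger_gap: 0.0344
```

```bash
python3 - <<'E'
from h import *
im,X=shot('top','t6.png'); i2,Y=shot('side','s6.png')
for n,Z in(('top',X),('side',Y)):
    m=(Z[...,2]>.055)&(Z[...,2]<.1)&(Z[...,0]>.525)&(Z[...,0]<.585)&(Z[...,1]>.17)&(Z[...,1]<.298)
    P=Z[m]*1000
    for y in range(180,300,15):
        q=P[abs(P[:,1]-y)<7.5]
        if len(q)>5: print(n,y,len(q),np.round([q[:,0].min(),q[:,0].max(),np.percentile(q[:,2],95)],1))
    print(P[:,1].max())
a=cv2.resize(i2[130:230,250:380],None,fx=3,fy=3);b=cv2.resize(im[170:270,150:280],None,fx=3,fy=3)
cv2.imwrite('pics/s6c.png',np.hstack([b,a]))
E
```

```text
Traceback (most recent call last):
ValueError: zero-size array to reduction operation maximum which has no identity
```

```bash
python3 - <<'E'
from h import *
im=cv2.imread('pics/top6.png') if 0 else cv2.imread('pics/t6.png')
X=cloud('top',np.load('pics/t6.png.npy'))
i2,Y=shot('side','s6.png')
for n,Z in(('top',X),('side',Y)):
    m=(Z[...,2]>.05)&(Z[...,2]<.1)&(Z[...,0]>.525)&(Z[...,0]<.585)&(Z[...,1]>.17)&(Z[...,1]<.30)
    P=Z[m]*1000
    for y in range(180,300,15):
        q=P[abs(P[:,1]-y)<7.5]
        if len(q)>5: print(n,y,len(q),np.round([q[:,0].min(),q[:,0].max(),np.percentile(q[:,2],95)],1))
    print(len(P),P[:,1].max() if len(P) else 0)
a=cv2.resize(i2[130:230,250:380],None,fx=3,fy=3);b=cv2.resize(im[170:270,150:280],None,fx=3,fy=3)
cv2.imwrite('pics/s6c.png',np.hstack([b,a]))
E
```

```text
0 0
side 180 11 [547.5 561.2  81.2]
side 225 7 [539.7 542.4  78.3]
side 240 11 [539.8 544.2  80.6]
side 255 7 [540.2 543.1  77.4]
54 299.81193854288455
```

View pics/s6c.png

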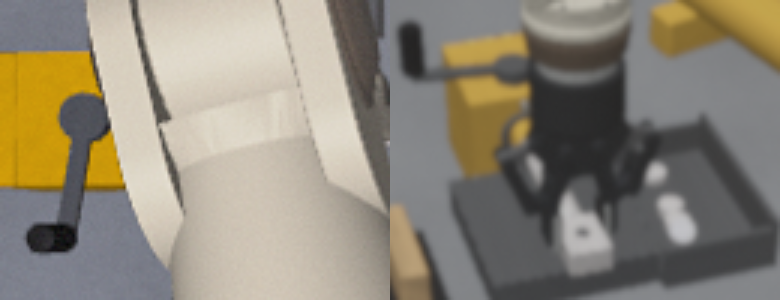

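Both cameras are mostly blocked here by the arm. The side view shows the bar held level and in line with the head, so I'll feed it in on force feedback.

Emit:
servo_tool:
  motion:
    - {"dp": [0.008, 0.0005, 0.001], "spin": 0, "grip": 0}
    - {"dp": [0.016, 0.0005, 0.001], "spin": 0, "grip": 0}
    - {"dp": [0.022, 0.0005, 0.001], "spin": 0, "grip": 0}
    - {"dp": [0.026, 0.0005, 0.001], "spin": 0, "grip": 0}
    - {"dp": [0.03, 0.0005, 0.001], "spin": 0, "grip": 0}
    - {"dp": [0.034, 0.0005, 0.001], "spin": 0, "grip": 0}
    - {"dp": [0.034, 0.0005, 0.001], "spin": 0, "grip": 0}

```text
time: 13.92
tcp_pos: [0.5527, 0.1763, 0.0633]
ee_rot: [[0.0, 1.0, -0.0], [1.0, -0.0, -0.0], [-0.0, -0.0, -1.0]]
force: [-0.1, 0.4, -3.9]
finger_gap: 0.0348
```

Emit:
servo_tool:
  motion:
    - {"dp": [0.01, 0, 0], "spin": 0, "grip": 0}
    - {"dp": [0.02, 0, 0], "spin": 0, "grip": 0}
    - {"dp": [0.03, 0, 0], "spin": 0, "grip": 0}
    - {"dp": [0.04, 0, 0], "spin": 0, "grip": 0}
    - {"dp": [0.05, 0, 0], "spin": 0, "grip": 0}
    - {"dp": [0.06, 0, 0], "spin": 0, "grip": 0}
    - {"dp": [0.066, 0, 0], "spin": 0, "grip": 0}
    - {"dp": [0.07, 0, 0], "spin": 0, "grip": 0}
    - {"dp": [0.07, 0, 0], "spin": 0, "grip": 0}

```text
time: 15.05
tcp_pos: [0.5528, 0.2463, 0.0632]
ee_rot: [[0.0, 1.0, -0.0], [1.0, -0.0, -0.0], [-0.0, -0.0, -1.0]]
force: [-0.0, 0.2, -3.6]
finger_gap: 0.035
```

Expect the stop at about y=0.251; I'm moving gently until there is force.

Emit:
servo_tool:
  motion:
    - {"dp": [0.002, 0, 0], "spin": 0, "grip": 0}
    - {"dp": [0.004, 0, 0], "spin": 0, "grip": 0}
    - {"dp": [0.005, 0, 0], "spin": 0, "grip": 0}
    - {"dp": [0.006, 0, 0], "spin": 0, "grip": 0}
    - {"dp": [0.006, 0, 0], "spin": 0, "grip": 0}

```text
time: 15.68
tcp_pos: [0.5528, 0.2507, 0.0631]
ee_rot: [[0.001, 1.0, -0.0], [1.0, -0.001, -0.003], [-0.003, -0.0, -1.0]]
force: [0.2, -7.3, -2.2]
finger_gap: 0.0345
```

Emit:
servo_tool:
  motion:
    - {"dp": [0.001, 0, 0], "spin": 0, "grip": 0}
    - {"dp": [0.002, 0, 0], "spin": 0, "grip": 0}
    - {"dp": [0.002, 0, 0], "spin": 0, "grip": 0}

```text
time: 16.05
tcp_pos: [0.5526, 0.2507, 0.0629]
ee_rot: [[0.003, 1.0, -0.001], [1.0, -0.003, -0.006], [-0.006, -0.001, -1.0]]
force: [-0.6, -19.3, -0.5]
finger_gap: 0.0345
```

Emit:
servo_tool:
  motion:
    - {"dp": [-0.003, 0, 0], "spin": 0, "grip": 0}
    - {"dp": [-0.003, 0, 0], "spin": 0, "grip": 60}
    - {"dp": [-0.003, 0, 0], "spin": 0, "grip": 60}
    - {"dp": [-0.003, 0, 0], "spin": 0, "grip": 60}
    - {"dp": [-0.003, 0, -0.04], "spin": 0, "grip": 60}
    - {"dp": [-0.003, 0, -0.1], "spin": 0, "grip": 60}
    - {"dp": [-0.003, 0, -0.15], "spin": 0, "grip": 60}
    - {"dp": [-0.06, -0.09, -0.15], "spin": 0, "grip": 45}
    - {"dp": [-0.11, -0.15, -0.15], "spin": 0, "grip": 45}
    - {"dp": [-0.11, -0.15, -0.15], "spin": 0, "grip": 45}
    - {"dp": [-0.11, -0.15, -0.15], "spin": 0, "grip": 45}

```text
time: 17.42
tcp_pos: [0.4004, 0.1428, 0.2145]
ee_rot: [[0.001, 1.0, 0.002], [1.0, -0.001, 0.001], [0.001, 0.002, -1.0]]
force: [0.7, 0.0, 0.2]
finger_gap: 0.0384
```

```bash
python3 - <<'E'
from h import *
im,X=shot('top','t7.png')
i2,Y=shot('side','s7.png')
for n,Z in(('top',X),('side',Y)):
    r=rect(Z,.155,.18,(.4,.6,.3,.5),k=2); print(n,'knob',r and r[0].tolist())
    r=rect(Z,.066,.095,(.5,.6,.2,.303),k=2); print(n,'bar',r and r[0].tolist())
    m=(Z[...,2]>.118)&(Z[...,2]<.140)&(Z[...,0]>.45)&(Z[...,0]<.59)&(Z[...,1]>.3)&(Z[...,1]<.4); P=Z[m]*1000
    for x in range(470,590,10):
        q=P[abs(P[:,0]-x)<5]
        if len(q)>3: print(x,np.round([q[:,1].min(),q[:,1].max(),np.median(q[:,2])],1))
b=cv2.resize(im[150:280,130:300],None,fx=2.35,fy=2.35); a=cv2.resize(i2[120:250,230:400],None,fx=2.35,fy=2.35)
cv2.imwrite('pics/s7c.png',np.hstack([b,a]))
E
```

```text
top knob [464.1, 351.1, 17.8, 16.9, 88.9, 169.1, 88.0]
top bar [553.5, 258.4, 89.1, 33.3, 89.6, 78.8, 465.0]
470 [342.7 349.5 130.4]
480 [343.5 358.2 121.8]
490 [341.9 357.1 122. ]
500 [340.3 354.  122.2]
510 [338.3 354.  122.4]
520 [338.2 352.  121.8]
530 [336.3 350.  122.3]
540 [324.9 352.9 123.3]
550 [321.7 356.3 123.9]
560 [321.9 356.2 124.1]
570 [328.1 351.5 123.1]
side knob [469.3, 348.4, 11.7, 4.5, 43.0, 165.4, 14.0]
side bar [551.1, 260.2, 99.3, 34.9, -89.7, 77.0, 258.0]
480 [342.1 356.5 120.9]
490 [339.3 352.9 121.2]
500 [337.2 354.2 121.2]
510 [334.3 354.4 121.1]
520 [335.8 346.8 121.2]
530 [332.9 351.4 121.9]
540 [320.3 353.5 122.6]
550 [319.7 358.4 122.7]
560 [322.1 353.7 122.7]
570 [331.7 344.6 122.5]
```

View pics/s7c.png

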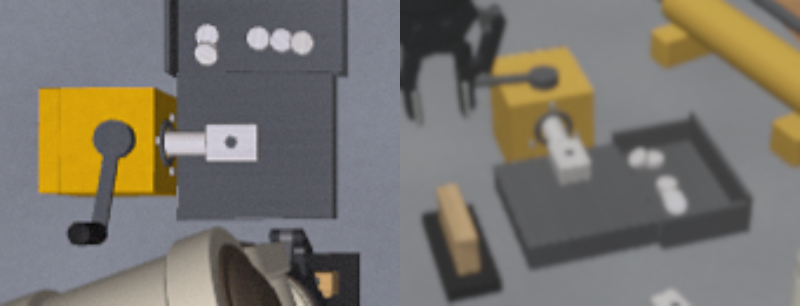

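The bar is seated: its tail is at y≈0.214, as expected. The lever hub is at about (553.5, 339) and the knob at (464, 351), 90 mm apart, so the lever stands about 7.6° from open. Now to the lever.

Emit:
servo_tool:
  motion:
    - {"dp": [0.1, 0.03, 0], "spin": -40, "grip": 55}
    - {"dp": [0.208, 0.064, 0], "spin": -82.4, "grip": 55}
    - {"dp": [0.208, 0.064, 0], "spin": -82.4, "grip": 55}
    - {"dp": [0.208, 0.064, 0], "spin": -82.4, "grip": 55}
    - {"dp": [0.208, 0.064, 0], "spin": -82.4, "grip": 55}
    - {"dp": [0.208, 0.064, 0], "spin": -82.4, "grip": 55}
    - {"dp": [0.208, 0.064, 0], "spin": -82.4, "grip": 55}
    - {"dp": [0.208, 0.064, 0], "spin": -82.4, "grip": 55}
    - {"dp": [0.208, 0.064, 0], "spin": -82.4, "grip": 55}
    - {"dp": [0.208, 0.064, 0], "spin": -82.4, "grip": 55}

```text
time: 18.77
tcp_pos: [0.4671, 0.3527, 0.2127]
ee_rot: [[-0.991, 0.135, -0.001], [0.135, 0.991, -0.0], [0.001, -0.0, -1.0]]
force: [0.3, 0.5, -0.6]
finger_gap: 0.0473
```

Emit:
servo_tool:
  motion:
    - {"dp": [0.003, -0.002, 0.03], "spin": 0, "grip": 55}
    - {"dp": [0.003, -0.002, 0.06], "spin": 0, "grip": 55}
    - {"dp": [0.003, -0.002, 0.077], "spin": 0, "grip": 45}
    - {"dp": [0.003, -0.002, 0.077], "spin": 0, "grip": 38}
    - {"dp": [0.003, -0.002, 0.077], "spin": 0, "grip": 38}

```text
time: 19.4
tcp_pos: [0.4641, 0.3509, 0.1375]
ee_rot: [[-0.991, 0.133, 0.001], [0.133, 0.991, 0.001], [-0.001, 0.001, -1.0]]
force: [-0.6, 0.9, 0.4]
finger_gap: 0.0325
```

```bash
python3 - <<'E'
from h import *
s=manip.sense(); p=s['tcp_pos']*1000 if hasattr(s['tcp_pos'],'shape') else np.array(s['tcp_pos'])*1000; R=np.array(s['ee_rot']); y0=np.degrees(np.arctan2(R[1,1],R[0,1]))
print(p,y0,s['finger_gap'],s['force'],s['joint_pos'])
for f in np.arange(12,71,5.25):
    r=np.radians(f); q=np.array([553.5-90*np.cos(r),339+90*np.sin(r),p[2]]); print(round(f,1),np.round(R.T@(q-p)/1000,4),'spin',round(y0-(90-f),1))
E
```

```text
[464.05276019 350.91735524 137.52686798] 82.34739828187384 0.03250781290699892 [-0.61658203  0.87529879  0.38128625] [3.70963458e+01 8.36997867e+00 3.42008361e+00 8.49612934e+01
 5.66246679e-04 4.47489824e+01]
12.0 [-0.0005  0.0069  0.    ] spin 4.3
17.2 [-0.0015  0.0151  0.    ] spin 9.6
22.5 [-0.0032  0.0232  0.    ] spin 14.8
27.8 [-0.0057  0.031   0.    ] spin 20.1
33.0 [-0.0089  0.0386  0.0001] spin 25.3
38.2 [-0.0128  0.0459  0.0001] spin 30.6
43.5 [-0.0173  0.0528  0.0001] spin 35.8
48.8 [-0.0224  0.0593  0.0001] spin 41.1
54.0 [-0.0281  0.0652  0.0001] spin 46.3
59.2 [-0.0343  0.0706  0.0001] spin 51.6
64.5 [-0.041   0.0754  0.0001] spin 56.8
69.8 [-0.0481  0.0796  0.0001] spin 62.1
```

Emit:
servo_tool:
  motion:
    - {"dp": [-0.0005, 0.007, 0], "spin": 4.3, "grip": 38}
    - {"dp": [-0.0015, 0.015, 0], "spin": 9.6, "grip": 38}
    - {"dp": [-0.003, 0.023, 0], "spin": 14.8, "grip": 38}
    - {"dp": [-0.0055, 0.031, 0], "spin": 20.1, "grip": 38}
    - {"dp": [-0.009, 0.0385, 0], "spin": 25.3, "grip": 38}
    - {"dp": [-0.013, 0.046, 0], "spin": 30.6, "grip": 38}
    - {"dp": [-0.0175, 0.053, 0], "spin": 35.8, "grip": 38}
    - {"dp": [-0.0225, 0.0595, 0], "spin": 41.1, "grip": 38}
    - {"dp": [-0.028, 0.065, 0], "spin": 46.3, "grip": 38}
    - {"dp": [-0.034, 0.0705, 0], "spin": 51.6, "grip": 38}
    - {"dp": [-0.041, 0.0755, 0], "spin": 56.8, "grip": 38}
    - {"dp": [-0.041, 0.0755, 0], "spin": 56.8, "grip": 38}

```text
time: 20.9
tcp_pos: [0.5149, 0.4204, 0.1373]
ee_rot: [[-0.432, 0.902, 0.001], [0.902, 0.432, 0.001], [0.0, 0.002, -1.0]]
force: [0.6, -0.6, -0.2]
finger_gap: 0.0328
```

Emit:
servo_tool:
  motion:
    - {"dp": [0, 0.002, 0], "spin": 0, "grip": 38}
    - {"dp": [-0.0005, 0.004, 0], "spin": 2, "grip": 38}
    - {"dp": [-0.0005, 0.006, 0], "spin": 3, "grip": 38}
    - {"dp": [-0.0005, 0.006, 0], "spin": 3, "grip": 38}

```text
time: 21.4
tcp_pos: [0.518, 0.421, 0.1367]
ee_rot: [[-0.383, 0.924, -0.004], [0.924, 0.383, -0.002], [-0.0, -0.004, -1.0]]
force: [-12.4, -6.6, 7.2]
finger_gap: 0.0328
```

Emit:
servo_tool:
  motion:
    - {"dp": [0, 0.001, 0], "spin": 0, "grip": 38}
    - {"dp": [0, 0.001, 0], "spin": 0, "grip": 38}
    - {"dp": [0, -0.006, 0], "spin": 0, "grip": 40}
    - {"dp": [0, -0.006, 0], "spin": 0, "grip": 50}
    - {"dp": [0, -0.006, -0.05], "spin": 0, "grip": 50}
    - {"dp": [0, -0.006, -0.1], "spin": 0, "grip": 50}
    - {"dp": [-0.39, -0.29, -0.1], "spin": 29, "grip": 50}
    - {"dp": [-0.39, -0.29, -0.1], "spin": 29, "grip": 50}
    - {"dp": [-0.39, -0.29, -0.1], "spin": 29, "grip": 50}
    - {"dp": [-0.39, -0.29, -0.1], "spin": 29, "grip": 50}
    - {"dp": [-0.39, -0.29, -0.1], "spin": 29, "grip": 50}
    - {"dp": [-0.39, -0.29, -0.1], "spin": 29, "grip": 50}
    - {"dp": [-0.39, -0.29, -0.1], "spin": 29, "grip": 50}
    - {"dp": [-0.39, -0.29, -0.1], "spin": 29, "grip": 50}
    - {"dp": [-0.39, -0.29, -0.1], "spin": 29, "grip": 50}
    - {"dp": [-0.39, -0.29, -0.1], "spin": 29, "grip": 50}
    - {"dp": [-0.39, -0.29, -0.1], "spin": 29, "grip": 50}

```text
time: 23.52
tcp_pos: [0.4021, -0.0485, 0.2362]
ee_rot: [[0.111, 0.994, 0.0], [0.994, -0.111, 0.0], [0.0, 0.0, -1.0]]
force: [0.0, -0.1, -0.4]
finger_gap: 0.0429
```

```bash
python3 - <<'E'
from h import *
im,X=shot('top','t8.png')
i2,Y=shot('side','s8.png')
for n,Z in(('top',X),('side',Y)):
    r=rect(Z,.155,.18,(.4,.62,.3,.5),k=2); print(n,'knob',r and r[0].tolist())
    r=rect(Z,.066,.095,(.5,.6,.2,.303),k=2); print(n,'bar',r and r[0].tolist())
    print('rodA',bar(Z,(.52,.70,-.12,.12))); print('rodB',bar(Z,(.4,.55,-.33,-.1)))
cv2.imwrite('pics/t8c.png',cv2.resize(im[100:320,130:560],None,fx=1.85,fy=1.85))
E
```

```text
top knob [511.6, 417.4, 19.4, 18.3, -6.2, 168.7, 96.0]
top bar [552.8, 258.6, 89.1, 33.0, -89.5, 78.6, 477.0]
rodA {'c': array([610.2, -14.2]), 'ang': np.float64(-76.4), 'len': np.float64(127.3), 'w': array([13.5, 26.3]), 'z': np.float64(17.4), 'n': np.float64(419.0)}
rodB {'c': array([ 462.7, -212.6]), 'ang': np.float64(-96.7), 'len': np.float64(127.1), 'w': array([27.6, 15.2]), 'z': np.float64(17.3), 'n': np.float64(429.0)}
side knob None
side bar [551.3, 238.3, 56.4, 33.9, -89.2, 77.0, 158.0]
rodA {'c': array([610.1, -18.5]), 'ang': np.float64(-76.7), 'len': np.float64(125.6), 'w': array([18.8, 32.5]), 'z': np.float64(15.4), 'n': np.float64(411.0)}
rodB {'c': array([ 463. , -215.3]), 'ang': np.float64(-96.2), 'len': np.float64(127.4), 'w': array([29.6, 17.2]), 'z': np.float64(16.4), 'n': np.float64(575.0)}
```

View pics/t8c.png

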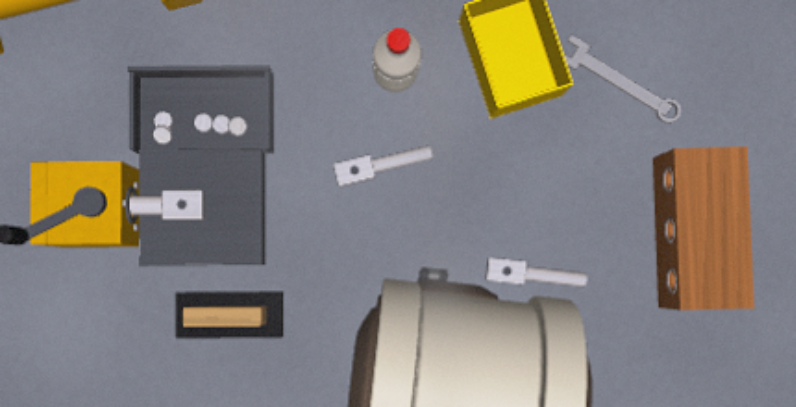

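The view shows the lever closed (knob at top-crop px 12,236; world 511.6, 417.4, φ≈62–63°) and the bar still home. The rods are unmoved at crop px (385,165) and (535,272). Going to rod B.

Emit:
servo_tool:
  motion:
    - {"dp": [-0.06, 0.04, 0.05], "spin": 0, "grip": 55}
    - {"dp": [-0.1225, 0.079, 0.1], "spin": 0, "grip": 55}
    - {"dp": [-0.1225, 0.079, 0.15], "spin": 0, "grip": 55}
    - {"dp": [-0.1225, 0.079, 0.19], "spin": 0, "grip": 55}
    - {"dp": [-0.1225, 0.079, 0.22], "spin": 0, "grip": 55}
    - {"dp": [-0.1225, 0.079, 0.232], "spin": 0, "grip": 55}
    - {"dp": [-0.1225, 0.079, 0.232], "spin": 0, "grip": 55}
    - {"dp": [-0.1225, 0.079, 0.232], "spin": 0, "grip": 0}
    - {"dp": [-0.1225, 0.079, 0.232], "spin": 0, "grip": 0}
    - {"dp": [-0.1225, 0.079, 0.232], "spin": 0, "grip": 0}
    - {"dp": [-0.1225, 0.079, 0.232], "spin": 0, "grip": 0}
    - {"dp": [-0.1225, 0.079, 0.232], "spin": 0, "grip": 0}

```text
time: 25.12
tcp_pos: [0.4679, -0.1801, 0.0064]
ee_rot: [[0.112, 0.994, 0.003], [0.994, -0.112, -0.001], [-0.0, 0.003, -1.0]]
force: [0.1, 0.7, 6.8]
finger_gap: 0.0284
```

```bash
python3 - <<'E'
from h import *
im=cv2.imread('pics/t8.png'); K,D,R,t=cal('top')
print(proj('top',[[.4544,-.3739,.055],[.5184,-.3728,.055],[.5824,-.3718,.055]]))
uv=np.array([[491.6,196.8],[492.7,224.3],[493.2,251.4]],np.float32).reshape(-1,1,2)
p=cv2.undistortPoints(uv,K,D).reshape(-1,2)
o=-R.T@t.ravel()
for q in p:
    d=R.T@np.array([q[0],q[1],1]); s=(-.3728-o[1])/d[1]; print(np.round((o+s*d)*1000,1))
cv2.imwrite('pics/t8m.png',cv2.resize(im[170:280,470:550],None,fx=5,fy=5,interpolation=cv2.INTER_CUBIC))
E
```

```text
[[492.32642252 250.98477776]
 [491.26102427 223.58790716]
 [490.27056075 196.31902004]]
[ 580.6 -372.8   60.8]
[ 516.2 -372.8   64.3]
[ 453.5 -372.8   63.7]
```

View pics/t8m.png

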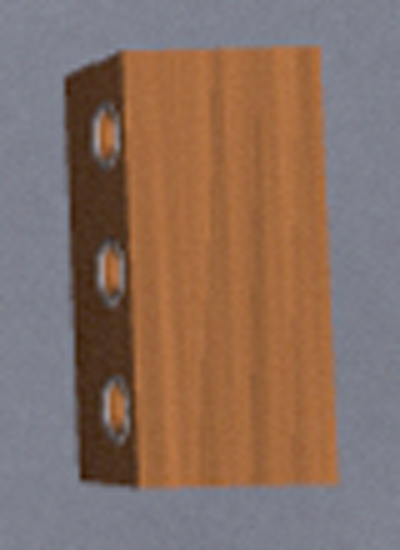

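Emit:
servo_tool:
  motion:
    - {"dp": [0, 0, -0.05], "spin": 0, "grip": 0}
    - {"dp": [0, 0, -0.08], "spin": 0, "grip": 0}
    - {"dp": [-0.04, -0.01, -0.08], "spin": -4, "grip": 0}
    - {"dp": [-0.07, -0.01, -0.08], "spin": -7.4, "grip": 0}
    - {"dp": [-0.07, -0.01, -0.08], "spin": -7.4, "grip": 0}
    - {"dp": [-0.07, -0.01, -0.08], "spin": -7.4, "grip": 0}

```text
time: 25.88
tcp_pos: [0.4489, -0.2481, 0.0847]
ee_rot: [[-0.016, 1.0, 0.0], [1.0, 0.016, 0.0], [0.0, 0.0, -1.0]]
force: [-0.6, -0.9, -1.8]
finger_gap: 0.0285
```

The three bores are at crop px (107,135), (111,272) and (117,408), within about 1.5 mm of the positions computed from the block. Now aligning and starting insertion into the near tube.

Emit:
servo_tool:
  motion:
    - {"dp": [0, 0.0026, 0.02], "spin": 0, "grip": 0}
    - {"dp": [0, 0.0026, 0.0325], "spin": 0, "grip": 0}
    - {"dp": [0, 0.0026, 0.0325], "spin": 0, "grip": 0}
    - {"dp": [-0.01, 0.0026, 0.0325], "spin": 0, "grip": 0}
    - {"dp": [-0.02, 0.0026, 0.0325], "spin": 0, "grip": 0}
    - {"dp": [-0.025, 0.0026, 0.0325], "spin": 0, "grip": 0}
    - {"dp": [-0.03, 0.0026, 0.0325], "spin": 0, "grip": 0}
    - {"dp": [-0.035, 0.0026, 0.0325], "spin": 0, "grip": 0}
    - {"dp": [-0.04, 0.0026, 0.0325], "spin": 0, "grip": 0}
    - {"dp": [-0.04, 0.0026, 0.0325], "spin": 0, "grip": 0}

```text
time: 27.12
tcp_pos: [0.4522, -0.2888, 0.0518]
ee_rot: [[-0.017, 1.0, 0.0], [1.0, 0.017, -0.0], [-0.0, 0.0, -1.0]]
force: [1.7, -0.5, -1.4]
finger_gap: 0.0284
```

Emit:
servo_tool:
  motion:
    - {"dp": [-0.01, 0, 0], "spin": 0, "grip": 0}
    - {"dp": [-0.02, 0, 0], "spin": 0, "grip": 0}
    - {"dp": [-0.03, 0, 0], "spin": 0, "grip": 0}
    - {"dp": [-0.04, 0, 0], "spin": 0, "grip": 0}
    - {"dp": [-0.05, 0, 0], "spin": 0, "grip": 0}
    - {"dp": [-0.057, 0, 0], "spin": 0, "grip": 0}
    - {"dp": [-0.062, 0, 0], "spin": 0, "grip": 0}
    - {"dp": [-0.064, 0, 0], "spin": 0, "grip": 0}
    - {"dp": [-0.066, 0, 0], "spin": 0, "grip": 0}
    - {"dp": [-0.066, 0, 0], "spin": 0, "grip": 0}

```text
time: 28.38
tcp_pos: [0.4532, -0.3544, 0.0518]
ee_rot: [[-0.017, 1.0, -0.0], [1.0, 0.017, -0.0], [-0.0, -0.0, -1.0]]
force: [1.6, 0.0, -0.2]
finger_gap: 0.0283
```

Emit:
servo_tool:
  motion:
    - {"dp": [-0.002, 0, 0], "spin": 0, "grip": 0}
    - {"dp": [-0.004, 0, 0], "spin": 0, "grip": 0}
    - {"dp": [-0.005, 0, 0], "spin": 0, "grip": 0}
    - {"dp": [-0.005, 0, 0], "spin": 0, "grip": 0}

```text
time: 28.88
tcp_pos: [0.4532, -0.3559, 0.0518]
ee_rot: [[-0.019, 1.0, -0.0], [1.0, 0.019, 0.007], [0.007, -0.0, -1.0]]
force: [0.4, 18.7, 6.8]
finger_gap: 0.0281
```

Emit:
servo_tool:
  motion:
    - {"dp": [0.004, 0, 0], "spin": 0, "grip": 0}
    - {"dp": [0.004, 0, 0], "spin": 0, "grip": 50}
    - {"dp": [0.004, 0, 0], "spin": 0, "grip": 50}
    - {"dp": [0.004, 0, 0], "spin": 0, "grip": 50}
    - {"dp": [0.004, 0, -0.05], "spin": 0, "grip": 50}
    - {"dp": [0.004, 0, -0.12], "spin": 0, "grip": 50}
    - {"dp": [0.371, 0.156, -0.12], "spin": -12.4, "grip": 55}
    - {"dp": [0.371, 0.156, -0.12], "spin": -12.4, "grip": 55}
    - {"dp": [0.371, 0.156, -0.12], "spin": -12.4, "grip": 55}
    - {"dp": [0.371, 0.156, -0.12], "spin": -12.4, "grip": 55}
    - {"dp": [0.371, 0.156, -0.12], "spin": -12.4, "grip": 55}
    - {"dp": [0.371, 0.156, -0.12], "spin": -12.4, "grip": 55}
    - {"dp": [0.371, 0.156, -0.12], "spin": -12.4, "grip": 55}
    - {"dp": [0.371, 0.156, -0.12], "spin": -12.4, "grip": 55}
    - {"dp": [0.371, 0.156, -0.12], "spin": -12.4, "grip": 55}

```text
time: 30.75
tcp_pos: [0.6027, 0.0132, 0.1717]
ee_rot: [[-0.23, 0.973, -0.0], [0.973, 0.23, -0.0], [-0.0, -0.0, -1.0]]
force: [-0.8, -0.4, 0.6]
finger_gap: 0.047
```

```bash
python3 - <<'E'
from h import *
im,X=shot('top','t9.png')
i2,Y=shot('side','s9.png')
print('rodA',bar(Y,(.52,.70,-.12,.12)))
for n,Z in(('top',X),('side',Y)):
    r=rect(Z,.045,.071,(.4,.66,-.371,-.28),k=2); print(n,'tang',r and r[0].tolist())
E
```

```text
rodA {'c': array([609.9, -16.3]), 'ang': np.float64(-76.5), 'len': np.float64(126.5), 'w': array([19.5, 32.5]), 'z': np.float64(15.5), 'n': np.float64(417.0)}
top tang [452.1, -349.8, 53.0, 28.1, 89.6, 61.9, 269.0]
side tang [453.4, -344.8, 39.7, 30.7, -88.3, 62.4, 363.0]
```

Emit:
servo_tool:
  motion:
    - {"dp": [0.005, 0, 0.06], "spin": 0, "grip": 55}
    - {"dp": [0.005, 0, 0.11], "spin": 0, "grip": 55}
    - {"dp": [0.005, 0, 0.15], "spin": 0, "grip": 55}
    - {"dp": [0.005, 0, 0.167], "spin": 0, "grip": 55}
    - {"dp": [0.005, 0, 0.167], "spin": 0, "grip": 55}
    - {"dp": [0.005, 0, 0.167], "spin": 0, "grip": 0}
    - {"dp": [0.005, 0, 0.167], "spin": 0, "grip": 0}
    - {"dp": [0.005, 0, 0.167], "spin": 0, "grip": 0}
    - {"dp": [0.005, 0, 0.167], "spin": 0, "grip": 0}
    - {"dp": [0.005, 0, 0.167], "spin": 0, "grip": 0}

```text
time: 32.1
tcp_pos: [0.6032, 0.019, 0.0072]
ee_rot: [[-0.231, 0.973, 0.004], [0.973, 0.231, -0.0], [-0.001, 0.004, -1.0]]
force: [-0.8, -1.8, 6.2]
finger_gap: 0.0282
```

Emit:
servo_tool:
  motion:
    - {"dp": [0, 0, -0.05], "spin": 0, "grip": 0}
    - {"dp": [0, 0, -0.08], "spin": 0, "grip": 0}
    - {"dp": [-0.06, -0.02, -0.08], "spin": 3, "grip": 0}
    - {"dp": [-0.12, -0.04, -0.08], "spin": 6, "grip": 0}
    - {"dp": [-0.18, -0.06, -0.08], "spin": 9, "grip": 0}
    - {"dp": [-0.23, -0.077, -0.08], "spin": 12.3, "grip": 0}
    - {"dp": [-0.254, -0.085, -0.08], "spin": 12.3, "grip": 0}
    - {"dp": [-0.254, -0.085, -0.06], "spin": 12.3, "grip": 0}
    - {"dp": [-0.254, -0.085, -0.046], "spin": 12.3, "grip": 0}
    - {"dp": [-0.254, -0.085, -0.046], "spin": 12.3, "grip": 0}
    - {"dp": [-0.254, -0.085, -0.046], "spin": 12.3, "grip": 0}

```text
time: 33.48
tcp_pos: [0.5783, -0.2473, 0.0515]
ee_rot: [[-0.019, 1.0, 0.001], [1.0, 0.019, -0.0], [-0.0, 0.001, -1.0]]
force: [-0.5, 0.2, -0.3]
finger_gap: 0.0282
```

Emit:
servo_tool:
  motion:
    - {"dp": [0, 0.001, -0.0015], "spin": 0, "grip": 0}
    - {"dp": [-0.01, 0.001, -0.0015], "spin": 0, "grip": 0}
    - {"dp": [-0.02, 0.001, -0.0015], "spin": 0, "grip": 0}
    - {"dp": [-0.025, 0.001, -0.0015], "spin": 0, "grip": 0}
    - {"dp": [-0.03, 0.001, -0.0015], "spin": 0, "grip": 0}
    - {"dp": [-0.035, 0.001, -0.0015], "spin": 0, "grip": 0}
    - {"dp": [-0.04, 0.001, -0.0015], "spin": 0, "grip": 0}
    - {"dp": [-0.04, 0.001, -0.0015], "spin": 0, "grip": 0}

```text
time: 34.48
tcp_pos: [0.5796, -0.288, 0.0523]
ee_rot: [[-0.018, 1.0, -0.0], [1.0, 0.018, -0.0], [-0.0, -0.0, -1.0]]
force: [0.6, -0.8, -0.5]
finger_gap: 0.0282
```

Emit:
servo_tool:
  motion:
    - {"dp": [-0.01, 0, 0], "spin": 0, "grip": 0}
    - {"dp": [-0.02, 0, 0], "spin": 0, "grip": 0}
    - {"dp": [-0.03, 0, 0], "spin": 0, "grip": 0}
    - {"dp": [-0.04, 0, 0], "spin": 0, "grip": 0}
    - {"dp": [-0.05, 0, 0], "spin": 0, "grip": 0}
    - {"dp": [-0.056, 0, 0], "spin": 0, "grip": 0}
    - {"dp": [-0.06, 0, 0], "spin": 0, "grip": 0}
    - {"dp": [-0.063, 0, 0], "spin": 0, "grip": 0}
    - {"dp": [-0.065, 0, 0], "spin": 0, "grip": 0}
    - {"dp": [-0.067, 0, 0], "spin": 0, "grip": 0}
    - {"dp": [-0.067, 0, 0], "spin": 0, "grip": 0}

```text
time: 35.85
tcp_pos: [0.581, -0.354, 0.0524]
ee_rot: [[-0.019, 1.0, 0.0], [1.0, 0.019, 0.001], [0.001, 0.0, -1.0]]
force: [0.6, 4.4, 1.1]
finger_gap: 0.0283
```

Emit:
servo_tool:
  motion:
    - {"dp": [-0.001, 0, 0], "spin": 0, "grip": 0}
    - {"dp": [-0.0025, 0, 0], "spin": 0, "grip": 0}
    - {"dp": [-0.0025, 0, 0], "spin": 0, "grip": 0}

```text
time: 36.22
tcp_pos: [0.581, -0.3541, 0.0524]
ee_rot: [[-0.021, 1.0, -0.0], [1.0, 0.021, 0.005], [0.005, -0.0, -1.0]]
force: [-0.5, 16.7, 5.7]
finger_gap: 0.0281
```

Emit:
servo_tool:
  motion:
    - {"dp": [0.003, 0, 0], "spin": 0, "grip": 0}
    - {"dp": [0.003, 0, 0], "spin": 0, "grip": 50}
    - {"dp": [0.003, 0, 0], "spin": 0, "grip": 50}
    - {"dp": [0.003, 0, 0], "spin": 0, "grip": 50}
    - {"dp": [0.003, 0, -0.05], "spin": 0, "grip": 50}
    - {"dp": [0.003, 0, -0.11], "spin": 0, "grip": 50}
    - {"dp": [0.003, 0, -0.17], "spin": 0, "grip": 50}
    - {"dp": [0.3, -0.174, -0.18], "spin": 0, "grip": 50}
    - {"dp": [0.3, -0.174, -0.18], "spin": 0, "grip": 50}
    - {"dp": [0.3, -0.174, -0.18], "spin": 0, "grip": 50}
    - {"dp": [0.3, -0.174, -0.18], "spin": 0, "grip": 50}
    - {"dp": [0.3, -0.174, -0.18], "spin": 0, "grip": 50}
    - {"dp": [0.3, -0.174, -0.18], "spin": 0, "grip": 50}
    - {"dp": [0.3, -0.174, -0.18], "spin": 0, "grip": 50}
    - {"dp": [0.3, -0.174, -0.18], "spin": 0, "grip": 50}

```text
time: 38.1
tcp_pos: [0.4017, -0.0607, 0.2324]
ee_rot: [[-0.019, 1.0, 0.001], [1.0, 0.019, -0.0], [-0.0, 0.001, -1.0]]
force: [0.6, 0.6, 0.1]
finger_gap: 0.0424
```

```bash
python3 - <<'E'
from h import *
im,X=shot('top','t10.png')
i2,Y=shot('side','s10.png')
for n,Z in(('top',X),('side',Y)):
    for t,b in(('B',(.4,.5,-.371,-.28)),('A',(.54,.64,-.371,-.28))):
        r=rect(Z,.045,.071,b,k=2); print(n,t,r and r[0].tolist())
    r=rect(Z,.155,.18,(.4,.62,.3,.5),k=2); print('knob',r and r[0].tolist())
    r=rect(Z,.066,.095,(.5,.6,.2,.303),k=2); print('bar',r and r[0].tolist())
    r=rect(Z,.055,.075,(.33,.47,.08,.27),k=2); print('scraper grip',r and r[0].tolist())
cv2.imwrite('pics/t10c.png',cv2.resize(im[100:340,130:560],None,fx=1.85,fy=1.85))
E
```

```text
top B [452.1, -349.3, 52.2, 28.1, 89.6, 62.3, 267.0]
top A [579.6, -348.9, 53.2, 29.4, -89.4, 62.2, 283.0]
knob [511.9, 417.8, 19.7, 17.7, -78.8, 168.4, 97.0]
bar [553.2, 258.9, 89.9, 33.0, 89.8, 78.7, 480.0]
scraper grip [412.9, 189.6, 95.6, 21.1, 89.9, 65.8, 382.0]
side B [453.6, -345.6, 40.7, 30.8, -87.8, 62.3, 359.0]
side A [581.1, -343.1, 39.7, 31.3, -86.8, 62.4, 340.0]
knob None
bar [558.1, 230.8, 50.5, 28.5, 71.7, 76.7, 121.0]
scraper grip [421.4, 157.8, 37.3, 6.1, 83.4, 64.2, 26.0]
```

View pics/t10c.png

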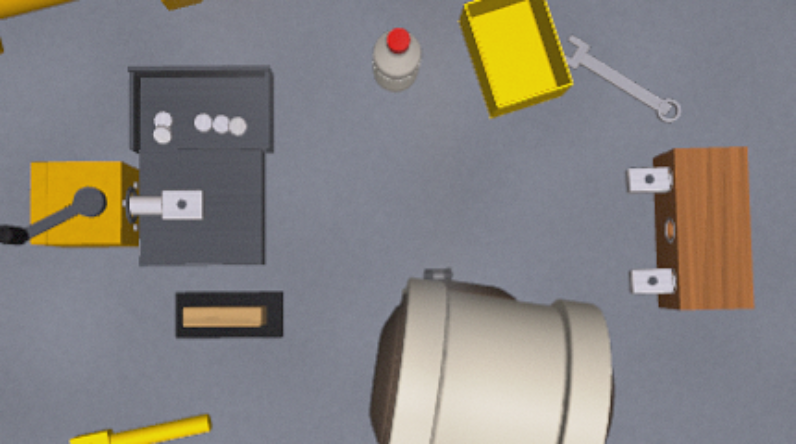

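Everything is in place: both rod tangs are against the mouths (crop px 650,180 and 653,281), the bar is home, the lever is closed, the chips are in the tray, and the scraper is standing. Handing in.

```bash
python3 -c "
from rig import manip; print(manip.sign_off())"
```

```text
the job is handed in; nothing more can be done
None
```

The job is handed in after about 38 s of robot time. I saw no sign that anything failed, but handing in gives no verdict.

- **Chips:** I swept the five chips there were into the tray with the held scraper. The last top view shows the bed clear and all five in the tray. The scraper is standing upright on the bench.
- **Long bar:** The grey bar is in the collet up to the depth stop. It met the stop at the expected depth, with about 19 N of resistance. Its tail measures y ≈ 0.214 m, as it should.
- **Lever:** I pushed it until it stopped, at about 14 N where 2.5 N moves it. From the camera I get about 62°, against 63° for fully closed. That gap is within the error of my hinge estimate, so I take it as closed.
- **Rods:** There were two. They are home in the near and far tubes, and each shoulder met its tube mouth with 17–19 N. Their tails are at y ≈ −0.323 m, as expected.
- **Left alone:** The bottle, bin, wrench and the yellow and orange look-alikes were not touched. The orange one was hidden behind the arm in the last top view, so I did not recheck it there.

The side camera's view of the knob, bar and scraper was partly blocked at the end. Those three final checks come from the top camera only. I saw no knock to the scraper or rods.

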